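# Unlatch and raise the blade arm of a bench shear

### The job

Open the bench shear so that the next sheet can be fed in: take the black knob at the front end of its blade arm, pull the spring latch sideways, away from the bed, until it is clear of the ball stud, and raise the arm off the ball smoothly, without jerking it or letting it drop, until its front end is about 10 cm above the ball. Finish while still holding the arm up there in the gripper, steady, because nothing else keeps it up; leave the brass blank on the bed and the things around the shear where they lie.

Things in the scene. Friction and masses are not known exactly. Their poses are not given: they have to be found in the camera images.
- shear: hand-lever bench shear (guillotine for sheet metal), fixed to the bench: a grey cast bed 300 mm long (x) and 205 mm wide (y), top 62 mm above the bench, with one long grey blade arm along its +y edge. Origin: bench level under the middle of its length. Its +x points from the arm's hand grip to the arm's pivot, away from the robot (turned up to 0.35 rad); +y is the side to which the latch is pulled
- stud_ball (a point): centre of the steel ball (28 mm) on a short stud at the front of the shear, at shear (x -155, y 88, z 66) mm; the arm's coupler head sits over it when the arm is down
- coupler (a point): the ball seat in the coupler head (56 x 52 mm, top 92 mm above the bench when down) near the arm's front end, 290 mm from the pivot; at the ball's centre while the arm is down, 100 mm higher when the arm has turned 0.36 rad. Ahead of the head a wooden hand grip 29 mm thick runs on along the arm, 52 to 157 mm from the ball, axis 82 mm above the bench when down
- latch_knob (a point): centre of the latch's black ball knob (23 mm across) on a 9 mm steel stem straight above the ball, 130 mm above the bench while the arm is down; free space between knob and head: 30 mm below the knob's centre, 24 mm on its -y side, where a spring barrel (top 105 mm) reaches 62 mm out. Axes as the blade arm's: its y is the way the latch is pulled. The knob moves with latch and arm
- latch (a joint): travel of the latch in m: 0 = sprung home, its fork gripping under the ball's shoulder and locking the arm down; it is pulled to the shear's +y side (away from the bed), the fork is clear of the ball from 0.0105, the stop is at 0.016. The spring pushes it home with 4 N at 0 rising to 8 N at the stop; it springs back if let go
- blade_arm: the shear's blade arm, origin in its front end, 14 mm above the ball seat; axes as the shear's while down (level). It turns about the shear's y axis through a pivot at shear (x 135, y 88, z 80) mm, front end rising, up to 0.75 rad. It weighs 0.9 to 1.3 kg (5 to 9 N to lift at the knob) and falls if let go; a vertical gripper can carry the knob along its arc, the knob turning in the fingers
- blank: brass plate blank 120 x 85 x 3 mm lying loose on the shear's bed; origin under its centre; to be left alone
- bench_block: loose square steel bench block 65 x 65 x 20 mm on the bench near the shear; origin under its centre; to be left alone
- tin: loose round aluminium tin 59 mm across, 32 mm high on the bench near the shear; origin under its centre; to be left alone
- graver: loose engraving graver 120 mm long with a mushroom-shaped wooden handle 31 mm thick, lying on the bench near the shear; origin at bench level where the handle meets the steel; to be left alone

How it is judged:
On the way, in this order (a step that is already met when the one before it is completed fails the run):
1. the latch is pulled clear of the ball while the arm is still down (value of joint latch above 0.009 m and z of coupler in the frame of stud_ball below 0.012 m), for 0.1 s.
2. the arm is lifted off the ball by the gripper (z of coupler in the frame of stud_ball above 0.03 m and contact force between the fingers and blade_arm above 1 N), for 0.2 s.
At the end, for the whole second after the job is handed in: the ball seat of the arm's coupler head is 75 to 135 mm above the ball's centre, the arm is still (under 0.1 rad/s), and the gripper's fingers are still holding the arm or its latch (over 1 N) (z of coupler in the frame of stud_ball between 0.075 and 0.135 m and contact force between the fingers and blade_arm above 1 N and angular speed of blade_arm below 0.1 rad/s); the arm keeps its last pose, push and grip.
It fails at once if the arm drops or is jerked (swings faster than 1.5 rad/s) (angular speed of blade_arm above 1.5 rad/s).
It fails at once if the brass blank is moved more than 15 mm (distance of blank from where it was at the start of the episode above 0.015 m).
It fails at once if a thing beside the shear is moved more than 15 mm (distance of any of bench_block, tin, graver from where it was at the start of the episode above 0.015 m).
It also fails if it takes over 32 s, if anything falls off the work surface, if the arm or the gripper's body presses on something with over 40 N, if the wrist force passes 120 N, or if a joint passes its speed limit or range.

### The arm

A 7-joint arm with a two-finger parallel gripper is mounted at the origin on the work surface. World frame = base frame: x ahead of the robot, y to its left, z up, the work surface at z = 0. Lengths are in m, angles in rad, forces in N, time in s.
With the tool pointing down it reaches from about 0.425 to 0.925 m from the base axis. Payload 6.8 kg.
Tool frame: the origin (TCP) lies at the centre of the arm's flange, where the gripper is bolted on; the fingertips stand 173 mm ahead of it and the grasp point (between the pads) lies 155 mm ahead of it; z points along the fingers, y is the direction in which the jaws open and shut (so a half turn about z gives the same grasp; the last joint's range is limited). The gripper opens to 85 mm and grips with 20 to 120 N. Pads are 22 mm wide; open, the fingers measure 114 mm over their backs; the gripper's body (76 mm by 85 mm) begins 54 mm behind the grasp point. The pads swing forward as they close: fully open they stand 13 mm farther back than shut.
Start: joints at [1.136, 0.477, 0.022, 1.555, -0.011, 1.109, -0.083], TCP at [0.217, -0.639, 0.405] pointing down, gripper open.
Joint ranges: [-2.96, 2.96], [-0.34, 2.1], [-1.41, 1.46], [0.24, 2.44], [-1.37, 4.51], [0.17, 1.92], [-2.96, 2.96]. Speed limits (rad/s): [2.39, 2.39, 3.14, 3.14, 3.14, 3.14, 3.14].

### API

Orientations are given as a rotation vector (axis times angle).
In Python, from bench import r gives the robot as it stands. The module is installed in compiled form; this text tells all that it offers.
- The arm moves only by the shell command python3 -m creep 'ROWS' [OPENING] [FORCE]. ROWS is a JSON object of lists of equal length, an entry for each row: "linear": the shift along the tool's x, y, z in cm, a list of three; "rot": the turn, a rotation vector about the tool's x, y, z in rad, a list of three. A call has 1 to 20 rows; each row shifts and turns the commanded pose from where the row before left it, along the tool's axes as they then stand; what a row does not reach is not made up. A row lasts 1/12 s, in which the tool goes at most 41.7 mm and 7.16 degrees, less where a joint would pass 70% of its speed; a pose out of reach is approached as far as the arm can. A call with a gripper value outside its range is refused whole. OPENING is the closure, from -1 (fully open) to 1 (shut), so that 0 is half open, set as the call begins (- or left out, the last holds). The fingers move at their own pace and stop on an object; FORCE is the grip in N (left out, the last holds). Time passes only in rows, so rows that do not move let the fingers close. It gives the time, the measured TCP pose, the force and the opening at its end, in the units of the state.
- r.get_obs(): the state, without advancing time (a new reading comes with each control period).
- r.grab_frame(name): name is "scene" or "top"; returns the picture (420x560x3 uint8, blue, green, red); there is no depth.
- r.get_calibration(name): a dict with "fx", "fy", "cx", "cy" (pixels), "pose" (4x4, takes a point from camera to world coordinates). Camera axes: x right, y down, z forward; pixel columns grow to the right and rows downward; lengths in m; the calibration is good to about 2 mm. A picture is of the moment at which its call begins. get_calibration takes no time and is no camera call.
- r.hand_in(): hands the job in, once; it reports no verdict.
Trained networks look in the newest picture that a camera, given by its name, has taken for a name from the list of things; names that differ only in an ending like _2 or _b are one class to them, and where a whole thing is asked for, a point or a joint stands for the part that bears it (a point fixed in the world has none). Each returns a list of dicts, best first, with "p" (0 to 1); they miss things now and then, are a little off and sometimes report something else, mostly with a low value. They report only what shows in the picture. A call takes as long as a camera call.
- r.cut_out(camera, label): "pixels" (420x560 bool, what is visible of it) and "uv" ([column, row] in pixels, amid what is visible of it).
The state is a dict: "clock": time; "joints": joint angles; "qvel": joint speeds; "tau": joint torques, N m; "tcp_pos": TCP position; "orientation": TCP orientation; "contact_force": force on the tool from outside, world axes, zero at the start; "moment": the same for the moment, N m; "grip_width": finger opening in m.
Only numpy, scipy, OpenCV 4.12 (cv2) and the standard library are available. Lean on these libraries where they do the work, as an engineer would, in place of code of your own. Each camera call takes 0.05 s, during which the arm holds its last target. There are 200 camera calls.

## Working session

There is one attempt and no reset: what is moved stays moved. The work goes in short steps, Python scripts to look and compute and a shell command to move; the robot and the scene stay as the last step left them, time stands still between calls to the robot, and variables do not carry over. Pictures are saved under pics/ and viewed, about 8 in all and at most 12, crops included, and the job is handed in when it is done.

```bash
mkdir -p pics; python3 - <<'E'
from bench import r
import cv2,numpy as np
o=r.get_obs();print(o)
for n in("scene","top"):
    im=r.grab_frame(n);cv2.imwrite(f"pics/{n}0.png",im)
    c=r.get_calibration(n);print(n,c["fx"],c["cx"],c["cy"],np.round(c["pose"],3).tolist())
    for l in("latch_knob","coupler","shear","blade_arm","tin","bench_block","graver","blank"):
        for d in r.cut_out(n,l)[:2]:
            m=d["pixels"];ys,xs=np.nonzero(m);print(n,l,round(d["p"],2),np.round(d["uv"],1),m.sum(),xs.min(),xs.max(),ys.min(),ys.max())
E
```

```text
{'clock': 0.0, 'joints': array([ 1.13591779,  0.47779134,  0.02234075,  1.55643658, -0.01150492,
        1.10930816, -0.08310137]), 'qvel': array([-0.00046676, -0.00018394, -0.00047987,  0.00034086,  0.00220646,
       -0.00018611, -0.00089152]), 'tau': array([ 1.54082272e-04, -5.96450722e+01,  1.60795871e+00, -2.81197679e+01,
        1.24588565e-02,  9.44622239e-03,  2.44949200e-05]), 'tcp_pos': array([ 0.21659162, -0.63901817,  0.40373761]), 'orientation': array([-3.09800564e+00, -5.10761350e-01,  6.64874835e-04]), 'contact_force': array([-0.1481768 ,  0.16963345, -0.36772384]), 'moment': array([ 0.02036472, -0.00592431, -0.00822495]), 'grip_width': 0.08549971609850303}
scene 522.0922033600485 279.77015562624547 206.92814668452903 [[-0.154, 0.688, -0.709, 1.215], [0.988, 0.106, -0.112, 0.086], [-0.002, -0.718, -0.696, 0.774], [0.0, 0.0, 0.0, 1.0]]
scene latch_knob 0.84 [333.1 203.2] 499 316 349 188 230
scene latch_knob 0.4 [188.5 208.6] 710 175 202 196 225
scene coupler 0.94 [326.8 222.4] 2963 296 350 157 368
scene shear 0.91 [283.3 297.8] 19700 172 349 157 394
scene blade_arm 0.97
[... 289 characters left out ...]
8115 210.96642231736615 [[0.003, -0.998, 0.066, 0.494], [-1.0, -0.005, -0.023, -0.003], [0.023, -0.066, -0.998, 1.139], [0.0, 0.0, 0.0, 1.0]]
top latch_knob 0.55 [237.5 231.4] 282 223 250 229 239
top coupler 0.92 [239.  232.5] 2526 222 267 95 305
top shear 0.76 [271.3 181.3] 12486 219 339 95 304
top shear 0.68 [367.9 211.1] 814 352 388 191 226
top blade_arm 0.79 [240.6 234.5] 2315 223 267 95 304
top tin 0.66 [365.3 245.9] 486 350 375 235 258
top bench_block 0.95 [369.9 207.5] 783 353 388 191 226
top graver 0.63 [194.9 207.6] 198 190 204 192 215
top graver 0.22 [269.8 182. ] 12285 219 338 95 304
top blank 0.65 [291.  162.8] 1938 274 318 131 186
top blank 0.55 [233.9 234.9] 254 223 249 229 239
```

```bash
python3 - <<'E'
import cv2
a=cv2.imread("pics/scene0.png")[130:400,140:420];b=cv2.imread("pics/top0.png")[80:320,150:410]
a=cv2.resize(a,(400,386),interpolation=3);b=cv2.resize(b,(400,370),interpolation=3)
import numpy as np
b=cv2.copyMakeBorder(b,0,16,0,0,0);cv2.imwrite("pics/v1.png",np.hstack([a,b]))
E
```

```text
(no output)
```

View pics/v1.png

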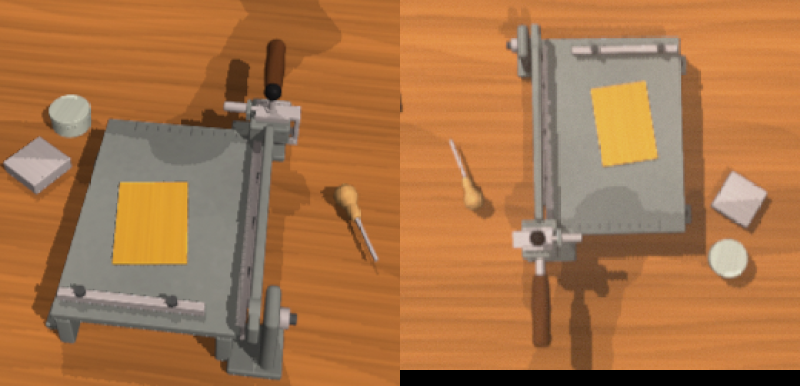

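```bash
cat >h.py <<'E'
from bench import r
import cv2,numpy as np
from scipy.spatial.transform import Rotation as R
def ray(n,uv):
    c=r.get_calibration(n);P=np.array(c["pose"])
    d=P[:3,:3]@[(uv[0]-c["cx"])/c["fx"],(uv[1]-c["cy"])/c["fy"],1];return P[:3,3],d
def atz(n,uv,z):
    p,d=ray(n,uv);return p+d*(z-p[2])/d[2]
def proj(n,X):
    c=r.get_calibration(n);P=np.array(c["pose"]);q=P[:3,:3].T@(np.array(X)-P[:3,3]);return np.array([c["fx"]*q[0]/q[2]+c["cx"],c["fy"]*q[1]/q[2]+c["cy"]])
def tri(u1,u2):
    A=[];b=[]
    for n,u in(("scene",u1),("top",u2)):
        p,d=ray(n,u);d=d/np.linalg.norm(d);M=np.eye(3)-np.outer(d,d);A.append(M);b.append(M@p)
    return np.linalg.lstsq(np.vstack(A),np.hstack(b),rcond=None)[0]
def plan(target,yaw):  # needed shift of the grasp point in tool axes (cm), and turn about tool z
    o=r.get_obs();Rt=R.from_rotvec(o["orientation"]);g=o["tcp_pos"]+Rt.apply([0,0,.155])
    W=R.from_matrix(np.array([[np.cos(yaw),np.sin(yaw),0],[np.sin(yaw),-np.cos(yaw),0],[0,0,-1]]).T)
    print("t",round(o["clock"],2),"grasp",g.round(4),"F",o["contact_force"].round(1),"w",round(o["grip_width"],4))
    print("rot tool",(Rt.inv()*W).as_rotvec().round(4),"shift in aligned axes cm",(W.inv().apply(np.array(target)-g)*100).round(2))
E
python3 - <<'E'
from h import *
pts={}
for n,u in(("scene",(331,194)),("top",(239.2,234.7))):
    im=cv2.imread(f"pics/{n}0.png").astype(int);m=(im.max(2)<50).astype(np.uint8)
    k,l,s,c=cv2.connectedComponentsWithStats(m)
    i=min((i for i in range(1,k) if s[i,4]>20),key=lambda i:np.hypot(*(c[i]-u)));print(n,s[i],c[i].round(1));pts[n]=c[i]
    print(atz(n,c[i],.13).round(4))
K=tri(pts["scene"],pts["top"]);print("knob",K.round(4))
im=cv2.imread("pics/top0.png").astype(int)
# wooden grip: brown-dark red
a=atz("top",(241.6,304),.082);b=atz("top",(238.5,100),.09);print(a,b,np.arctan2(b[1]-a[1],b[0]-a[0]))
d=r.cut_out("top","blade_arm")[0]["pixels"]
ys,xs=np.nonzero(d);P=np.array([atz("top",(x,y),.088)[:2] for x,y in zip(xs,ys)])
print(cv2.fitLine(P.astype(np.float32),cv2.DIST_HUBER,0,.001,.001).ravel())
# bed right edge: print candidates via shear mask
s=np.zeros((420,560),np.uint8);s[r.cut_out("top","shear")[0]["pixels"]]=1
print(np.array([ [y,np.nonzero(s[y])[0].max()] for y in range(115,225,15)]).tolist())
print([atz("top",(np.nonzero(s[y])[0].max(),y),.062).round(3)[:2].tolist() for y in(115,130,160,190,220)])
for f in(0,1):plan(K,0.0)
E
```

```text
scene [325 189  12  11 109] [330.6 193.8]
[0.5106 0.0686 0.13  ]Traceback (most recent call last):
  File "<stdin>", line 6, in <module>
ValueError: min() iterable argument is empty
```

```bash
python3 - <<'E'
from h import *
pts={}
for n,u in(("scene",(331,194)),("top",(239.2,234.7))):
    im=cv2.imread(f"pics/{n}0.png").astype(int);m=(im.max(2)<(60 if n=="scene" else 75)).astype(np.uint8)
    w=np.zeros_like(m);x,y=map(round,u);w[y-9:y+10,x-9:x+10]=1
    k,l,s,c=cv2.connectedComponentsWithStats(m*w)
    i=1+np.argmax(s[1:,4]);print(n,s[i],c[i].round(1));pts[n]=c[i]
    print(atz(n,c[i],.13).round(4))
K=tri(pts["scene"],pts["top"]);print("knob",K.round(4))
a=atz("top",(241.6,304),.082);b=atz("top",(238.5,100),.09);print(a,b,np.arctan2(b[1]-a[1],b[0]-a[0]))
s=np.zeros((420,560),np.uint8);s[r.cut_out("top","shear")[0]["pixels"]]=1
print([atz("top",(np.nonzero(s[y])[0].max(),y),.062).round(3)[:2].tolist() for y in(115,130,160,190,220)])
im=cv2.imread("pics/top0.png").astype(int)
m=(im[...,2]-im[...,0]>25)&(im[...,2]<130);ys,xs=np.nonzero(m[255:300,230:255])
print("grip",len(xs),[round(230+xs[abs(ys-q)<5].mean(),1) for q in(5,15,25,35)])
plan(K,0.0)
E
```

```text
scene [325 185  12  16 123] [330.4 193.4]
[0.5095 0.0681 0.13  ]
top [235 231   9   8  43] [239.3 234.3]
[0.5098 0.0686 0.13  ]
knob [0.5098 0.0683 0.1303]
[0.35470513 0.06534326 0.082     ] [0.81706353 0.07619053 0.09      ] 0.02345643343461604
[[0.792, -0.149], [0.756, -0.139], [0.685, -0.141], [0.615, -0.143], [0.545, -0.157]]
grip 488 [np.float64(244.4), np.float64(241.2), np.float64(241.6), np.float64(242.1)]
t 0.95 grasp [ 0.2167 -0.6393  0.2497] F [-0.3 -0.3  0.2] w 0.0852
rot tool [ 0.     -0.      0.3268] shift in aligned axes cm [ 29.31 -70.76  11.94]
```

```bash
python3 -m creep '{"linear":[[0,0,0],[0,0,0],[0,0,0],[0,0,0],[1.3,-2.9,0],[1.3,-2.9,0],[1.3,-2.9,0],[1.3,-2.9,0],[1.3,-2.9,0],[1.3,-2.9,0],[1.3,-2.9,0],[1.3,-2.9,0],[1.3,-2.9,0],[1.3,-2.9,0],[1.3,-2.9,0],[1.3,-2.9,0],[1.3,-2.9,0],[1.3,-2.9,0],[1.3,-2.9,0],[1.3,-2.9,0]],"rot":[[0,0,0.0755],[0,0,0.0755],[0,0,0.0755],[0,0,0.0755],[0,0,0],[0,0,0],[0,0,0],[0,0,0],[0,0,0],[0,0,0],[0,0,0],[0,0,0],[0,0,0],[0,0,0],[0,0,0],[0,0,0],[0,0,0],[0,0,0],[0,0,0],[0,0,0]]}' -0.3
python3 -c "
from h import *
plan([.5098,.0683,.130],.025)"
```

```text
clock: 2.62
tcp_pos: [0.4134, -0.1688, 0.4051]
orientation: [3.141, 0.039, 0.001]
contact_force: [0.6, -0.2, 0.8]
grip_width: 0.0557
t 2.62 grasp [ 0.4136 -0.1688  0.2501] F [ 0.6 -0.2  0.8] w 0.0557
rot tool [ 0.0005 -0.0008 -0.0004] shift in aligned axes cm [ 10.21 -23.47  12.01]
```

```bash
python3 -m creep '{"linear":[[1.28,-2.9,0],[1.28,-2.9,0],[1.28,-2.9,0],[1.28,-2.9,0],[1.28,-2.9,0],[1.28,-2.9,0],[1.28,-2.9,0],[1.24,-3.1,0],[0,0,2],[0,0,2],[0,0,2],[0,0,1.5],[0,0,0.5],[0,0,0]],"rot":[[0,0,0],[0,0,0],[0,0,0],[0,0,0],[0,0,0],[0,0,0],[0,0,0],[0,0,0],[0,0,0],[0,0,0],[0,0,0],[0,0,0],[0,0,0],[0,0,0]]}'
python3 - <<'E'
from h import *
plan([.5098,.0683,.130],.025)
a=r.grab_frame("scene")[130:280,250:410];b=r.grab_frame("top")[150:300,160:320]
cv2.imwrite("pics/v2.png",np.hstack([cv2.resize(a,(400,375),interpolation=3),cv2.resize(b,(400,375),interpolation=3)]))
E
```

```text
clock: 3.78
tcp_pos: [0.5089, 0.066, 0.3237]
orientation: [3.141, 0.039, -0.004]
contact_force: [-0.1, 0.5, -0.4]
grip_width: 0.0557
t 3.78 grasp [0.5085 0.066  0.1687] F [-0.1  0.5 -0.4] w 0.0557
rot tool [ 0.0003  0.0025 -0.0002] shift in aligned axes cm [ 0.13 -0.23  3.87]
```

View pics/v2.png

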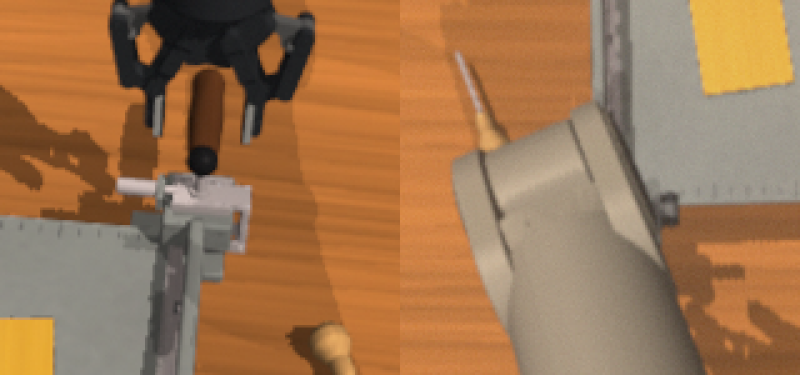

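```bash
python3 -m creep '{"linear":[[0.07,-0.12,0.6],[0.06,-0.11,1],[0,0,1],[0,0,0.8],[0,0,0.4],[0,0,0],[0,0,0]],"rot":[[0,0,0],[0,0,0],[0,0,0],[0,0,0],[0,0,0],[0,0,0],[0,0,0]]}'
python3 - <<'E'
from h import *
plan([.5098,.0683,.130],.025)
a=r.grab_frame("scene")[150:250,270:390]
cv2.imwrite("pics/v3.png",cv2.resize(a,(600,500),interpolation=3))
E
```

```text
clock: 4.47
tcp_pos: [0.5105, 0.0685, 0.2863]
orientation: [3.141, 0.039, -0.001]
contact_force: [0.4, 0.3, 1.2]
grip_width: 0.0555
t 4.47 grasp [0.5103 0.0685 0.1313] F [0.4 0.3 1.2] w 0.0555
rot tool [ 0.0001  0.0009 -0.0002] shift in aligned axes cm [-0.05  0.02  0.13]
```

View pics/v3.png

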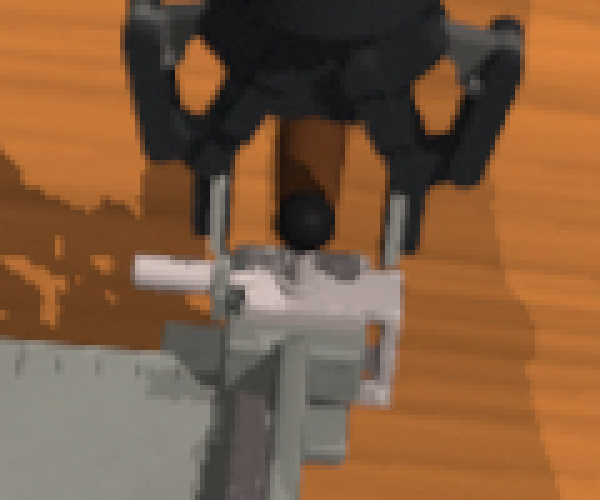

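The knob (305,220) sits between the two pads (215 and 395) with room to spare. Closing with 70 N.

```bash
python3 -m creep '{"linear":[[0,0,0],[0,0,0],[0,0,0],[0,0,0],[0,0,0],[0,0,0],[0,0,0],[0,0,0]],"rot":[[0,0,0],[0,0,0],[0,0,0],[0,0,0],[0,0,0],[0,0,0],[0,0,0],[0,0,0]]}' 1 70
python3 - <<'E'
from h import *
plan([.5098,.0683,.130],.025)
a=r.grab_frame("scene")[150:250,270:390]
cv2.imwrite("pics/v4.png",cv2.resize(a,(600,500),interpolation=3))
E
```

```text
clock: 5.18
tcp_pos: [0.5107, 0.0683, 0.2874]
orientation: [3.141, 0.038, 0.001]
contact_force: [-1.4, -2.0, 5.7]
grip_width: 0.0196
t 5.18 grasp [0.5109 0.0683 0.1324] F [-1.4 -2.   5.7] w 0.0196
rot tool [ 0.0004 -0.0008 -0.0005] shift in aligned axes cm [-0.11 -0.    0.24]
```

View pics/v4.png

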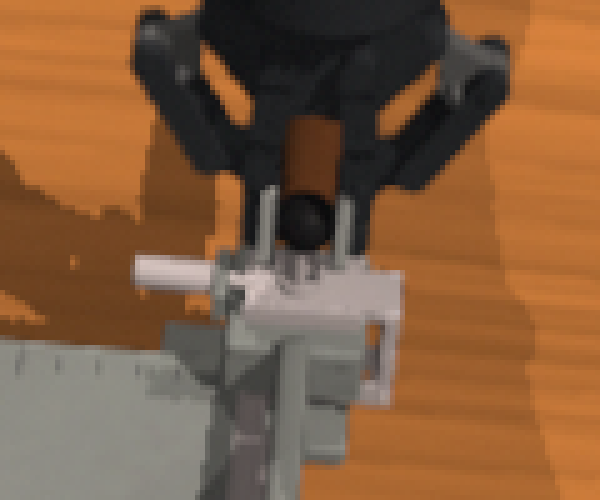

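```bash
python3 -m creep '{"linear":[[0,0,0],[0,0,0],[0,0,0]],"rot":[[0,0,0],[0,0,0],[0,0,0]]}'; python3 -m creep '{"linear":[[0,-0.15,0],[0,-0.2,0],[0,-0.25,0],[0,-0.25,0],[0,-0.25,0],[0,-0.2,0],[0,0,0],[0,0,0]],"rot":[[0,0,0],[0,0,0],[0,0,0],[0,0,0],[0,0,0],[0,0,0],[0,0,0],[0,0,0]]}'
python3 - <<'E'
from h import *
plan([.5098,.0683,.130],.025)
a=r.grab_frame("scene")[150:250,270:390]
cv2.imwrite("pics/v5.png",cv2.resize(a,(600,500),interpolation=3))
E
```

```text
clock: 5.48
tcp_pos: [0.5107, 0.0683, 0.2874]
orientation: [3.141, 0.038, 0.001]
contact_force: [-1.8, -1.1, 5.4]
grip_width: 0.0191
clock: 6.15
tcp_pos: [0.5105, 0.0798, 0.2873]
orientation: [3.139, 0.036, 0.0]
contact_force: [-0.6, -6.3, 7.5]
grip_width: 0.0193
t 6.15 grasp [0.5105 0.0793 0.1323] F [-0.6 -6.3  7.5] w 0.0193
rot tool [ 0.0028 -0.0002 -0.0018] shift in aligned axes cm [-0.1   1.1   0.23]
```

View pics/v5.png

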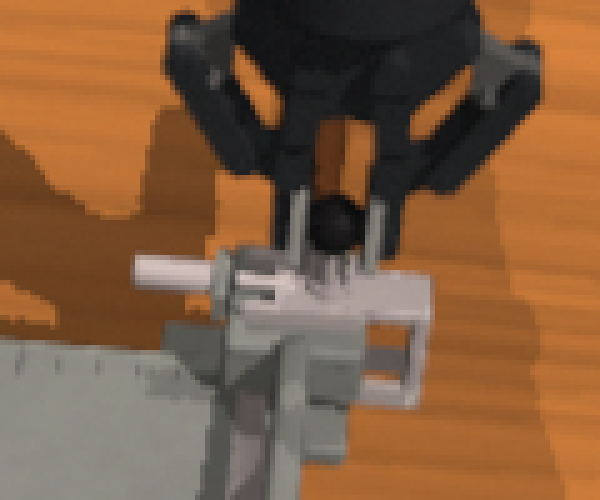

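```bash
python3 -m creep '{"linear":[[0,-0.12,0],[0,-0.12,0],[0,0,0],[0,0,0]],"rot":[[0,0,0],[0,0,0],[0,0,0],[0,0,0]]}' - 80; python3 -m creep '{"linear":[[0.03,0,-0.2],[0.05,0,-0.3],[0.08,0,-0.4],[0.09,0,-0.4],[0.1,0,-0.43],[0,0,0]],"rot":[[0,0,0],[0,0,0],[0,0,0],[0,0,0],[0,0,0],[0,0,0]]}'
python3 - <<'E'
from h import *
plan([.5098,.0683,.130],.025)
a=r.grab_frame("scene")[150:250,270:390]
cv2.imwrite("pics/v6.png",cv2.resize(a,(600,500),interpolation=3))
E
```

```text
clock: 6.53
tcp_pos: [0.5104, 0.0819, 0.2874]
orientation: [3.138, 0.036, 0.0]
contact_force: [-2.1, -6.7, 8.6]
grip_width: 0.0191
clock: 7.03
tcp_pos: [0.5137, 0.0813, 0.3033]
orientation: [3.138, 0.035, -0.002]
contact_force: [2.8, -6.4, -8.5]
grip_width: 0.019
t 7.03 grasp [0.5135 0.0808 0.1483] F [ 2.8 -6.4 -8.5] w 0.019
rot tool [ 0.0034  0.0015 -0.0025] shift in aligned axes cm [-0.4   1.24  1.83]
```

View pics/v6.png

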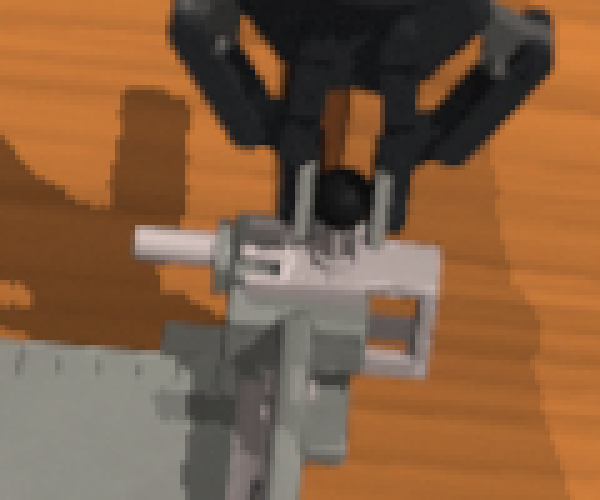

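```bash
python3 -m creep '{"linear":[[0.1,0,-0.4],[0.22,0,-0.86],[0.24,0,-0.85],[0.26,0,-0.84],[0.29,0,-0.83],[0.31,0,-0.82],[0.35,0,-0.82],[0.36,0,-0.8],[0.39,0,-0.8],[0.41,0,-0.78],[0.3,0,-0.55],[0.16,0,-0.28],[0,0,0],[0,0,0],[0,0,0]],"rot":[[0,0,0],[0,0,0],[0,0,0],[0,0,0],[0,0,0],[0,0,0],[0,0,0],[0,0,0],[0,0,0],[0,0,0],[0,0,0],[0,0,0],[0,0,0],[0,0,0],[0,0,0]]}'
python3 - <<'E'
from h import *
plan([.5098,.0683,.130],.025)
a=r.grab_frame("scene")[90:290,240:440]
cv2.imwrite("pics/v7.png",cv2.resize(a,(600,600),interpolation=3))
E
```

```text
clock: 8.33
tcp_pos: [0.5485, 0.0821, 0.3888]
orientation: [3.137, 0.04, 0.003]
contact_force: [8.7, -6.6, -12.2]
grip_width: 0.0177
t 8.33 grasp [0.5488 0.0815 0.2338] F [  8.7  -6.6 -12.2] w 0.0177
rot tool [ 0.0042 -0.0018  0.0006] shift in aligned axes cm [-3.93  1.22 10.38]
```

View pics/v7.png

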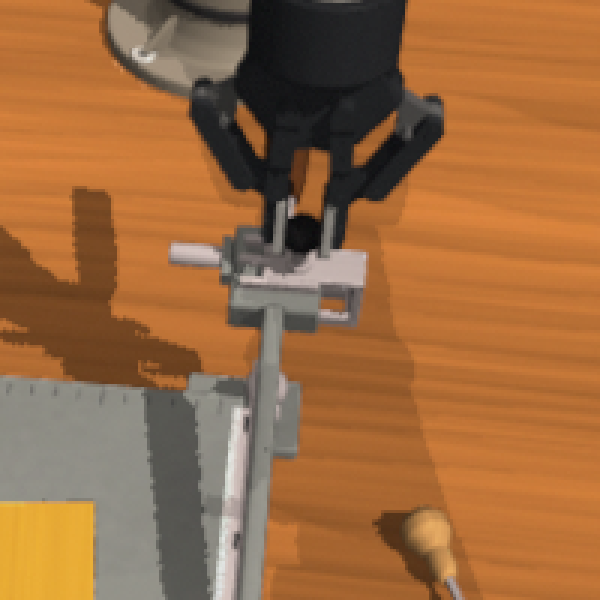

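```bash
python3 - <<'E'
from h import *
im=r.grab_frame("scene").astype(int);m=(im.max(2)<50)
ys,xs=np.nonzero(m[158:180,331:352]);print(len(xs))
for uv in((341,168.3),(331+xs.mean(),158+ys.mean())):
    p,d=ray("scene",uv);X=p+d*(.0815-p[1])/d[1]  # plane nearly parallel: also arc fit
    th=np.linspace(.1,.6,501);A=np.c_[.5098+.29*(1-np.cos(th))+.05*np.sin(th),np.full(501,.0815),.13+.29*np.sin(th)-.05*(1-np.cos(th))]
    u=np.array([proj("scene",a) for a in A]);e=np.hypot(*(u-uv).T);i=e.argmin();print(np.round(uv,1),"theta",th[i],"err",e[i].round(2),A[i].round(4),"seat z",290*np.sin(th[i])+14*(1-np.cos(th[i])))
plan([.5,.07,.2],.025);o=r.get_obs();print(o["moment"])
E
```

```text
145
[341.  168.3] theta 0.30600000000000005 err 0.72 [0.5383 0.0815 0.215 ] seat z 88.0119462830533
[340.7 167.3] theta 0.32 err 0.35 [0.5403 0.0815 0.2187] seat z 91.93500672551998
t 8.43 grasp [0.5488 0.0815 0.2337] F [  9.2  -7.6 -13.1] w 0.0179
rot tool [ 0.0042 -0.0017  0.0006] shift in aligned axes cm [-4.9   1.03  3.37]
[-1.46449162 -2.02519508  1.20541732]
```

```bash
python3 -m creep '{"linear":[[0,0,0],[0,0,0],[0,0,0],[0,0,0],[0,0,0],[0,0,0],[0,0,0],[0,0,0],[0,0,0],[0,0,0],[0,0,0],[0,0,0]],"rot":[[0,0,0],[0,0,0],[0,0,0],[0,0,0],[0,0,0],[0,0,0],[0,0,0],[0,0,0],[0,0,0],[0,0,0],[0,0,0],[0,0,0]]}'
python3 - <<'E'
from h import *
b=r.grab_frame("scene");im=b.astype(int);m=(im.max(2)<50)
ys,xs=np.nonzero(m[158:180,331:352]);print(len(xs),331+xs.mean(),158+ys.mean())
for t in(.30,.32,.34,.36):
  k=np.array([.5098+.29*(1-np.cos(t))+.05*np.sin(t),.0815,.13+.29*np.sin(t)-.05*(1-np.cos(t))]);print(t,k.round(4),proj("scene",k).round(1))
g=r.get_obs();print(g["contact_force"],g["moment"])
cv2.imwrite("pics/v8.png",cv2.resize(b[140:200,310:370],(600,600),interpolation=3))
E
```

```text
clock: 9.43
tcp_pos: [0.5485, 0.0821, 0.3887]
orientation: [3.137, 0.04, 0.003]
contact_force: [8.3, -6.7, -11.7]
grip_width: 0.0177
146 340.7054794520548 167.34931506849315
0.3 [0.5375 0.0815 0.2135] [340.2 168.7]
0.32 [0.5403 0.0815 0.2187] [340.4 167.3]
0.34 [0.5431 0.0815 0.2238] [340.5 166. ]
0.36 [0.546  0.0815 0.229 ] [340.6 164.7]
[  8.22719255  -6.53089104 -12.30570207] [-1.47462562 -2.02101316  1.19383427]
```

View pics/v8.png

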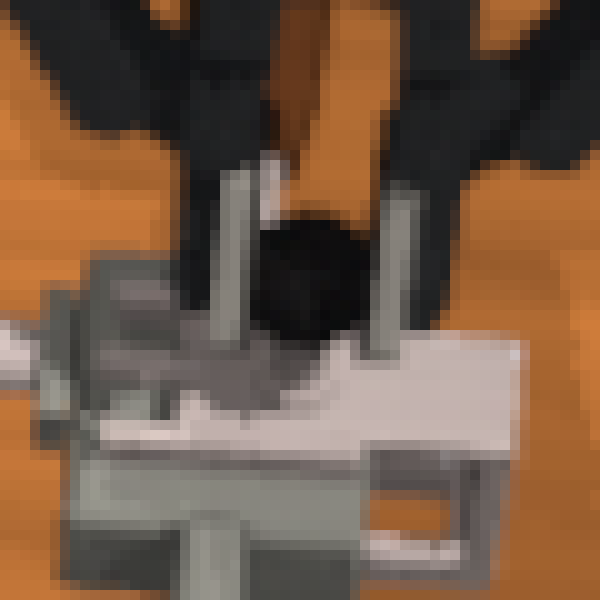

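```bash
python3 - <<'E'
from h import *
r.grab_frame("scene")
for l in("tin","bench_block","blank","graver"):
    print(l,[(round(d["p"],2),np.round(d["uv"],1).tolist()) for d in r.cut_out("scene",l)[:2]])
o=r.get_obs();print(o["clock"],abs(o["qvel"]).max(),o["grip_width"],o["contact_force"].round(1))
print(r.hand_in())
E
```

```text
tin [(0.6, [189.0, 209.3]), (0.6, [245.2, 286.0])]
bench_block [(0.63, [164.8, 245.7])]
blank [(0.63, [245.0, 286.0])]
graver [(0.68, [386.3, 268.9])]
9.7333 0.001766879319751165 0.017791167452603316 [  9.7  -7.  -12.4]
the job is handed in; nothing more can be done
None
```

I gripped the black latch knob with the jaws along the pull direction. I pulled the latch about 13 mm away from the bed, then raised the arm along its arc at up to about 0.36 rad/s. I handed in at about 9.7 s, still holding the knob at 80 N. The hand-in gives no verdict.

**Last checks**
- **Height:** the knob's position in the scene picture puts the ball seat about 92 mm above the ball, give or take about 8 mm. The allowed range is 75 to 135 mm.
- **Steadiness:** nothing moved over a 1 s hold. The knob stayed on the same pixel, the joints were almost still, and the tool carried about 12 N downward.
- **Things around the shear:** the tin, the bench block and the blank show in the scene picture where they were at the start. The graver was not found in the first scene picture, so I could not compare its position there.

**What disagreed**
- **Slip in the grip:** the gripper rose about 102 mm, but the picture shows the arm about 10 mm lower than that. The knob seems to have slid towards the fingertips during the lift, though it did not slip further during the hold.
- **Grip reading:** the opening read 18 mm on a 23 mm knob.
- **Force on the tool:** there was an unexplained sideways force of 8 to 10 N along the shear's +x at the end.

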